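Tip a test cassette out of its holder and load the reader

ROBOT

A 7-joint arm with a two-finger parallel gripper is mounted at the origin on the work surface. World frame = base frame: x ahead of the robot, y to its left, z up, the work surface at z = 0. Lengths are in m, angles in rad, forces in N, time in s.
With the tool pointing down it reaches from about 0.4 to 0.85 m from the base axis. Payload 6.9 kg.
Tool frame: the origin (TCP) lies midway between the tips of the shut fingers; the grasp point (between the pads) lies 19 mm behind it; z points along the fingers, x is the direction in which the jaws open and shut, and the axes are right-handed (so a half turn about z gives the same grasp; the last joint's range is limited). The gripper opens to 85 mm and grips with 20 to 120 N. Pads are 22 mm wide; open, the fingers measure 114 mm over their backs; the gripper's body (76 mm by 85 mm) begins 54 mm behind the grasp point. The pads swing forward as they close: fully open they stand 13 mm farther back than shut.
Start: joints at [1.284, 0.507, -0.238, 1.5, 0.126, 1.149, -0.155], TCP at [0.239, -0.578, 0.205] pointing down, gripper open.
Joint ranges: [-3.08, 3.08], [-0.24, 2.05], [-1.43, 1.35], [0, 2.5], [-1.52, 4.66], [0.17, 1.96], [-2.89, 2.89]. Speed limits (rad/s): [2.39, 2.39, 3.14, 3.14, 3.14, 3.14, 3.14].

INTERFACE

Orientations are given as a unit quaternion [x, y, z, w].
In Python, from rig import env gives the robot as it stands. The module is installed in compiled form; this text tells all that it offers.
- The arm moves only by the shell command python3 -m creep 'ROWS' [OPENING] [FORCE]. ROWS is text: rows parted by semicolons, each of 6 numbers parted by spaces: the shift along the tool's x, y, z in units of 25 mm (1.0 is 25 mm), then the turn, a rotation vector about the tool's x, y, z in units of 5 degrees (1.0 is 5 degrees). A call has 1 to 5 rows; each row is the pose to reach, as a shift and turn from the pose commanded when the call began, along the tool's axes at that moment; what a row does not reach only later rows make up. A row lasts 1/10 s, in which the tool goes at most 50 mm and 8.59 degrees, less where a joint would pass 70% of its speed; a pose out of reach is approached as far as the arm can. A call with a gripper value outside its range is refused whole. OPENING is the opening, from 0 (shut) to 1 (fully open), set as the call begins (- or left out, the last holds). The fingers move at their own pace and stop on an object; FORCE is the grip in N (left out, the last holds). Time passes only in rows, so rows that repeat a pose let the fingers close. It gives the time, the measured TCP pose, the force and the opening at its end, in the units of the state.
- env.state(): the state, without advancing time (a new reading comes with each control period).
- env.camera(name): name is "side" or "top"; returns the picture (420x560x3 uint8, blue, green, red); there is no depth.
- env.camera_info(name): a dict with "mtx" (3x3 intrinsics, pixels), "position" and "orientation" of the camera in the world. Camera axes: x right, y down, z forward; pixel columns grow to the right and rows downward; lengths in m; the calibration is good to about 2 mm. A picture is of the moment at which its call begins. camera_info takes no time and is no camera call.
- env.job_done(): hands the job in, once; it reports no verdict.
The state is a dict: "time": time; "q": joint angles; "joint_velocities": joint speeds; "effort": joint torques, N m; "tcp_pos": TCP position; "tcp_rot": TCP orientation; "ft_force": force on the tool from outside, world axes, zero at the start; "moment": the same for the moment, N m; "width": opening from 0.0 (shut) to 1.0 (fully open).
Only numpy, scipy, OpenCV 4.12 (cv2) and the standard library are available. Lean on these libraries where they do the work, as an engineer would, in place of code of your own. Each camera call takes 0.05 s, during which the arm holds its last target. There are 200 camera calls.

TASK

Load the long test cassette (the one with the oblong window) into the reader: press down its end at the finger well of its holder so that the other end tips up and stays up, then grasp the raised end, lift the cassette out and lay it flat, window up, on the middle of the reader's black loading stage, lengthwise between the two end stops, and let go. Leave the short cassette in its own holder alone.

Things in the scene. Friction and masses are not known exactly. Their poses are not given: they have to be found in the camera images.
- long_cassette_center (a point): Centre of the loose white cassette 100 x 36 x 8 mm (35 g) with an oblong window. x: lengthwise, from the end to press (in the finger well) to the end that rises; z: upper side. It starts level, its top flush with its grey holder's top, 40 mm above the table. The well is 52 mm wide and reaches 22 mm past the end: press 30 to 40 mm from the centre with a shut gripper.
- rocker (a joint): Tilt (rad) of the rocking floor under the long cassette: 0 level, stop at 0.42. Pressing takes 2 to 4 N; friction keeps it where left, cassette on it. Tipped fully, the cassette's centre stays about 37 mm above the table and its raised end is about 57 mm up: grip its long sides about 34 mm from the centre, fingertips just above the holder's top (84 mm wide, ends 64 mm from the centre).
- stage_center (a point): Centre of the top of the reader's fixed black loading stage, 20 mm above the table. x along it, towards the white reader body (85 mm high, 150 wide, begins 110 mm from the centre); z up. 80 mm wide, no side walls; end stops 4 mm high, 65 mm from the centre at either end. The cassette's length goes along x, either way round.
- short_cassette_center (a point): Centre of the short white cassette, 66 x 36 x 8 mm with three round wells, flush in its own shorter grey holder of the same kind. A bystander, to be left alone. One holder stands to the left and one to the right; which is which varies.
Mind the look-alikes: they are no part of the job. Leave any orange look-alike of the part that bears rocker alone.

How it is judged:
By the outcome, as a careful person would: the job done as asked, in the order asked, and still so for the second after the job is handed in, with the robot touching nothing.
It also fails if it takes over 46 s, if anything falls off the work surface, if the arm or the gripper's body presses on something with over 40 N, if the wrist force passes 120 N, or if a joint passes its speed limit or range.

## Working session

There is one attempt and no reset: what is moved stays moved. The work goes in short steps, Python scripts to look and compute and a shell command to move; the robot and the scene stay as the last step left them, time stands still between calls to the robot, and variables do not carry over. Pictures are saved under pics/ and viewed, about 8 in all and at most 12, crops included, and the job is handed in when it is done.

```bash
mkdir -p pics
python3 - <<'E'
from rig import env
import cv2
s=env.state();print(s['time'],s['tcp_pos'],s['tcp_rot'],s['ft_force'],s['width'])
for n in('top','side'):
    cv2.imwrite(f'pics/{n}0.png',env.camera(n));i=env.camera_info(n);print(n,i)
E
```

```text
0.0 [ 0.23837593 -0.57715846  0.20463951] [ 8.31221762e-01 -5.55940274e-01 -7.48085181e-04 -4.83115568e-04] [-0.6473263  -0.77543837  0.58551117] 0.9989696553330876
top {'mtx': array([[422.50481671,   0.        , 280.23394795],
       [  0.        , 422.50481671, 210.71595586],
       [  0.        ,   0.        ,   1.        ]]), 'position': array([0.36794395, 0.02612152, 0.91918051]), 'orientation': array([-0.7014605 ,  0.71198797, -0.01673514,  0.02731717])}
side {'mtx': array([[419.43983637,   0.        , 275.91421277],
       [  0.        , 419.43983637, 214.33809032],
       [  0.        ,   0.        ,   1.        ]]), 'position': array([0.06905939, 0.74997138, 0.53697385]), 'orientation': array([-0.17745503,  0.85484537, -0.47457228,  0.11193866])}
```

View pics/top0.png

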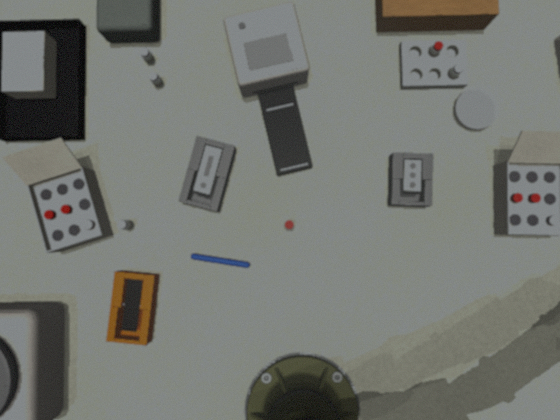

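View pics/side0.png

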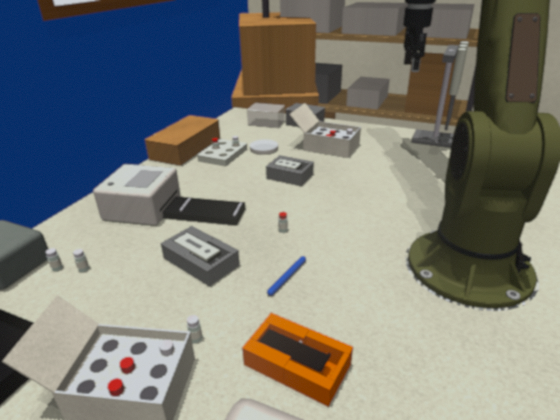

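The top view shows three things that could be taken for the target:
- The grey holder at (208,174), holding a white cassette with an oblong window.
- The grey holder at (411,180), holding the short cassette with three wells.
- The orange look-alike at (132,307).

I choose (208,174). The stage is the black strip at (287,130), and the reader body is at (267,50).

```bash
cat > h.py <<'E'
import numpy as np,cv2
from rig import env
from scipy.spatial.transform import Rotation as R
def ray(n,u,v,z):
    i=env.camera_info(n);d=R.from_quat(i['orientation']).as_matrix()@np.linalg.inv(i['mtx'])@[u,v,1];p=i['position']
    return p+d*(z-p[2])/d[2]
def proj(n,P):
    i=env.camera_info(n);c=R.from_quat(i['orientation']).as_matrix().T@(np.array(P)-i['position']);c=i['mtx']@c;return c[:2]/c[2]
def tool(dp,q=None):
    "world shift -> tool units of 25mm"
    s=env.state();return R.from_quat(s['tcp_rot']).inv().apply(dp)/.025
E
python3 - <<'E'
import cv2
im=cv2.imread('pics/top0.png')
a=cv2.resize(im[125:225,170:250],None,fx=6,fy=6,interpolation=cv2.INTER_CUBIC)[:600]
b=cv2.resize(im[80:180,250:320],None,fx=4.5,fy=6,interpolation=cv2.INTER_CUBIC)
b=cv2.resize(im[80:180,255:320],(312,480),interpolation=cv2.INTER_CUBIC)
a=cv2.resize(im[125:225,170:250],(480,600),interpolation=cv2.INTER_CUBIC)
b=cv2.copyMakeBorder(b,0,120,0,0,cv2.BORDER_CONSTANT)
cv2.imwrite('pics/crop.png',cv2.hconcat([a,b]))
E
```

```text
(no output)
```

View pics/crop.png

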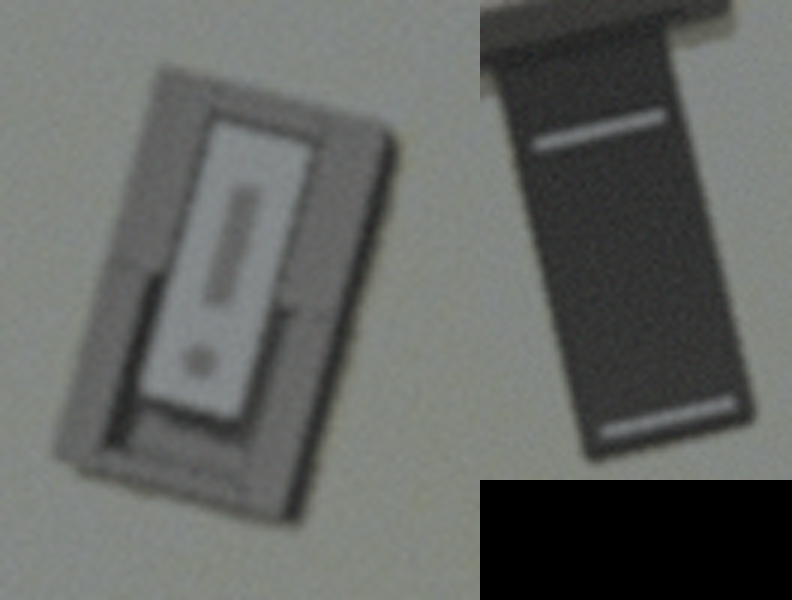

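The crop confirms the oblong window. The finger well is at the lower end, nearer the robot, around crop (190,430). The stage stops are at crop (600,130) and (668,418). Next I measure.

Run:
```python
from h import *
g=cv2.cvtColor(cv2.imread('pics/top0.png'),cv2.COLOR_BGR2GRAY)
def rect(x0,y0,x1,y1,poly,thr,n):
    m=np.zeros_like(g);cv2.fillPoly(m,[np.array(poly)],255)
    m=((g>thr)&(m>0)).astype(np.uint8)
    cs,_=cv2.findContours(m,cv2.RETR_EXTERNAL,cv2.CHAIN_APPROX_NONE)
    return sorted(cs,key=cv2.contourArea)[-n:]
print(g[150,190:225],g[140:200,209][::6],g[125:175,283][::4])
c=rect(0,0,0,0,[(203,140),(225,146),(214,197),(190,192)],140,1)[0]
for z in(.04,):
    P=np.array([ray('top',*p,z)[:2] for p in c.reshape(-1,2)],np.float32)
    r=cv2.minAreaRect(P*1000);print('cass',r);b=cv2.boxPoints(r);print(b)
for c in rect(0,0,0,0,[(262,100),(296,92),(311,168),(283,173)],75,2):
    P=np.array([ray('top',*p,.024)[:2] for p in c.reshape(-1,2)],np.float32);print('stop',cv2.minAreaRect(P*1000))
```

```text
[133 127 116 101  96  99  96  99  97 101  97  95  88  79 100 125 137 135
 134 135 133 135 135 132 133 134 136 134 134 133 126 111  90  94 102] [101 116 134 100 100 111 132 133 132  84] [ 48  47  51  51  49  52  48  58  53  57  57 112  51]Traceback (most recent call last):
  File "<stdin>", line 9, in <module>
IndexError: list index out of range
```

Run:
```python
from h import *
g=cv2.cvtColor(cv2.imread('pics/top0.png'),cv2.COLOR_BGR2GRAY)
def rect(poly,thr,n):
    m=np.zeros_like(g);cv2.fillPoly(m,[np.array(poly)],255)
    m=((g>thr)&(m>0)).astype(np.uint8)
    cs,_=cv2.findContours(m,cv2.RETR_EXTERNAL,cv2.CHAIN_APPROX_NONE)
    return sorted(cs,key=cv2.contourArea)[-n:]
c=rect([(203,140),(225,146),(214,197),(190,192)],115,1)[0]
r=cv2.minAreaRect(c.astype(np.float32));print(r)
P=np.array([ray('top',*p,.04)[:2] for p in c.reshape(-1,2)],np.float32)
r=cv2.minAreaRect(P*1000);b=cv2.boxPoints(r);print('cass',r,b)
S=[]
for c in rect([(262,100),(296,92),(311,168),(283,173)],80,2):
    P=np.array([ray('top',*p,.024)[:2] for p in c.reshape(-1,2)],np.float32);r=cv2.minAreaRect(P*1000);print('stop',r);S.append(np.array(r[0]))
S.sort(key=lambda p:p[0]);d=S[1]-S[0];print('stage',(S[0]+S[1])/2,np.linalg.norm(d),np.degrees(np.arctan2(d[1],d[0])))
```

```text
((207.27420043945312, 169.35836791992188), (16.004072189331055, 46.38774490356445), 15.708636283874512)
cass ((512.59033203125, 191.08126831054688), (33.87088394165039, 97.6974105834961), 74.16869354248047) [[460.97443 188.11443]
 [554.96606 161.46199]
 [564.20624 194.04811]
 [470.2146  220.70055]]
stop ((648.55712890625, 38.415016174316406), (6.386651039123535, 58.05577850341797), 13.184443473815918)
stop ((518.439208984375, 7.370685577392578), (6.9406418800354, 55.39792251586914), 12.13370132446289)
stage [583.49816895  22.89285088] 133.77003979593704 13.419111784642238
```

```bash
cat >> h.py <<'E'
C=np.array([.5126,.1911]);A=np.radians(-15.83);a=np.array([np.cos(A),np.sin(A)])
S=np.array([.5835,.0229]);B=np.radians(13.42);b=np.array([np.cos(B),np.sin(B)])
def orient(yaw,tilt):
    "tool y along +-lengthwise yaw, z down leaning forward by tilt"
    l=np.array([np.cos(yaw),np.sin(yaw),0]);z=np.sin(tilt)*l-np.cos(tilt)*np.array([0,0,1])
    o=[]
    for s in(1,-1):
        y=s*(np.cos(tilt)*l+np.sin(tilt)*np.array([0,0,1]));o.append(R.from_matrix(np.c_[np.cross(y,z),y,z]))
    r0=R.from_quat(env.state()['tcp_rot']);return min(o,key=lambda r:(r0.inv()*r).magnitude())
def row(p,yaw,tilt=0):
    s=env.state();r0=R.from_quat(s['tcp_rot']);r=orient(yaw,tilt)
    print('t',round(s['time'],2),'tcp',np.round(s['tcp_pos'],4),'row',np.round(np.r_[r0.inv().apply(np.array(p)-s['tcp_pos'])/.025,(r0.inv()*r).as_rotvec()/np.radians(5)],2),'f',np.round(s['ft_force'],1))
E
python3 -c "
from h import *
row([*(C-.037*a),.2],A)
print(env.state()['q'],R.from_quat(env.state()['tcp_rot']).as_matrix())"
```

```text
t 0.1 tcp [ 0.2384 -0.5772  0.2047] row [-2.513e+01 -2.071e+01  2.300e-01  1.000e-02  2.000e-02  7.660e+00] f [-0.2 -0.6 -0.4]
[ 1.28450321  0.50822376 -0.23754863  1.50099754  0.1256888   1.14891611
 -0.15481181] [[ 3.81851570e-01 -9.24223463e-01 -6.06500304e-04]
 [-9.24222350e-01 -3.81852052e-01  1.43445269e-03]
 [-1.55734822e-03  1.27931245e-05 -9.99998787e-01]]
```

```bash
r='';
python3 -m creep '-6.25 -7.2 0 0 0 0;-6.25 -7.2 0 0 0 0;-6.25 -7.2 0 0 0 0;-6.25 -7.2 0 0 0 0;-6.25 -7.2 0 0 0 0' 0 40
python3 -m creep '-6.25 -7.2 0 0 0 0;-6.25 -7.2 0 0 0 0;-6.25 -7.2 0 0 0 0;-6.25 -7.2 0 0 0 0;-6.25 -7.2 0 0 0 0'
python3 -m creep '-6 -3.1 0 0 0 0;-6 -3.1 0 0 0 0;-6 -3.1 0 0 0 0;-6 -3.1 0 0 0 0;-6 -3.1 0 0 0 0'
python3 -m creep '-6 -3.1 0 0 0 0;-6 -3.1 0 0 0 0;-6 -3.1 0 0 0 0;-6 -3.1 0 0 0 0;-6 -3.1 0 0 0 0'
python3 -c "
from h import *
row([*(C-.037*a),.1],A)"
```

```text
time: 0.6
tcp_pos: [0.3464, -0.3613, 0.2054]
tcp_rot: [0.832, -0.555, -0.0, -0.0]
ft_force: [0.7, -1.6, -0.3]
width: 0.149
time: 1.1
tcp_pos: [0.4528, -0.1482, 0.2055]
tcp_rot: [0.832, -0.555, -0.0, -0.0]
ft_force: [0.9, -1.1, 0.7]
width: 0.004
time: 1.6
tcp_pos: [0.4663, 0.0207, 0.2055]
tcp_rot: [0.833, -0.553, -0.0, -0.001]
ft_force: [-0.6, -0.2, -0.4]
width: -0.003
time: 2.1
tcp_pos: [0.4805, 0.1876, 0.2052]
tcp_rot: [0.832, -0.554, -0.001, -0.0]
ft_force: [0.0, -0.3, -0.1]
width: 0.0
t 2.1 tcp [0.4805 0.1876 0.2052] row [-0.55 -0.08  4.21  0.01  0.02  7.7 ] f [ 0.  -0.3 -0.1]
```

```bash
python3 -m creep '-0.55 -0.08 1 0 0 1.7;-0.55 -0.08 2.5 0 0 3.4;-0.55 -0.08 4.2 0 0 5;-0.55 -0.08 4.8 0 0 6.7;-0.55 -0.08 5.2 0 0 7.7'
python3 -m creep '0 0 0 0 0 0;0 0 0 0 0 0'
python3 - <<'E'
from h import *
row([*(C-.037*a),.045],A)
t=env.camera('top');s=env.camera('side');row([*(C-.037*a),.045],A)
cv2.imwrite('pics/p1.png',cv2.hconcat([cv2.resize(t[110:220,160:260],(400,440)),cv2.resize(s[200:310,140:240],(400,440))]))
E
```

```text
time: 2.6
tcp_pos: [0.4767, 0.1952, 0.0735]
tcp_rot: [-0.598, 0.801, -0.0, -0.002]
ft_force: [1.0, 0.1, 0.9]
width: -0.002
time: 2.8
tcp_pos: [0.4777, 0.197, 0.0756]
tcp_rot: [-0.602, 0.799, -0.0, -0.0]
ft_force: [-0.5, 0.4, 0.0]
width: -0.0
t 2.8 tcp [0.4777 0.197  0.0756] row [-0.15  0.07  1.23 -0.   -0.01 -0.03] f [-0.5  0.4  0. ]
t 2.9 tcp [0.478  0.1978 0.0762] row [-0.12  0.08  1.25 -0.01  0.01 -0.03] f [-0.9  0.1  0.9]
```

View pics/p1.png

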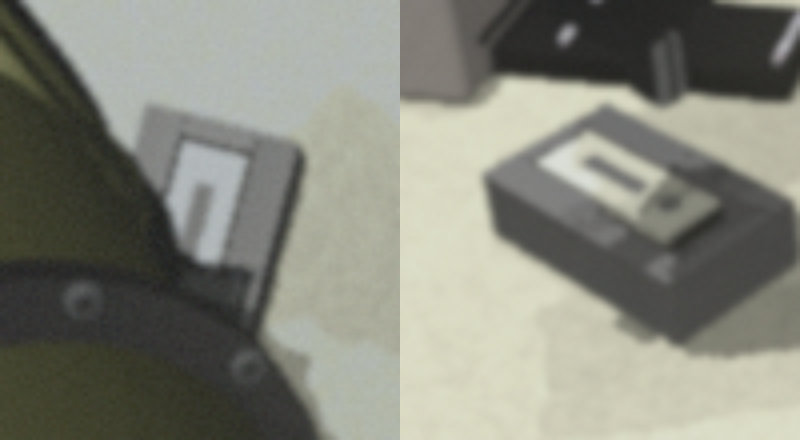

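The side view shows the shut fingertips at crop (665,95), above the well end of the cassette, whose round mark is at crop (672,205). I check that projection, then press.

```bash
python3 -c "
from h import *
s=env.state();print(proj('side',s['tcp_pos']),proj('side',[*(C-.035*a),.04]),140+272/4,200+205/4, proj('side',[*C,.04]))"
python3 -m creep '-0.12 0.08 0.6 0 0 0;-0.12 0.08 1.2 0 0 0;-0.12 0.08 1.2 0 0 0'
python3 -m creep '0 0 0.1 0 0 0;0 0 0.2 0 0 0;0 0 0.3 0 0 0;0 0 0.3 0 0 0'
```

```text
[205.79568839 236.39551693] [206.67179967 252.08626505] 208.0 251.25 [195.0562331  245.66416999]
time: 3.2
tcp_pos: [0.4757, 0.2013, 0.0449]
tcp_rot: [-0.602, 0.799, 0.0, -0.001]
ft_force: [0.1, -1.4, 0.5]
width: -0.001
time: 3.6
tcp_pos: [0.4763, 0.2019, 0.0381]
tcp_rot: [-0.601, 0.799, -0.0, 0.0]
ft_force: [-0.1, 0.3, -0.2]
width: 0.004
```

```bash
python3 -m creep '0 0 0.1 0 0 0;0 0 0.2 0 0 0;0 0 0.2 0 0 0'
python3 - <<'E'
from h import *
s=env.camera('side');row([*(C-.037*a),.03],A)
cv2.imwrite('pics/p2.png',cv2.resize(s[190:290,150:250],(600,600),interpolation=cv2.INTER_CUBIC))
E
```

```text
time: 3.9
tcp_pos: [0.476, 0.202, 0.0327]
tcp_rot: [-0.602, 0.799, 0.0, -0.0]
ft_force: [0.6, 1.1, 0.8]
width: -0.004
t 3.95 tcp [0.4761 0.202  0.0328] row [ 0.02 -0.04  0.11  0.   -0.   -0.04] f [-0.3  0.3  0.7]
```

View pics/p2.png

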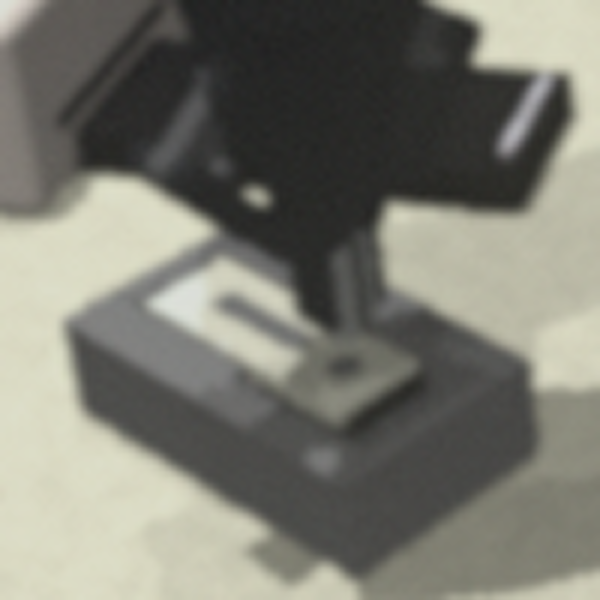

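The finger's visible bottom is at crop (355,335), px (209,246). The cassette is still level and no force reads. The tips seem to hover about 10 to 15 mm above the cassette, or else they are displaced. I work out which before going lower.

Run:
```python
from h import *
print(proj('side',env.state()['tcp_pos']))
for z in(.033,.04,.045,.05,.055):
    p=ray('side',209,246,z);d=p[:2]-C;print(z,p,'along',d@a,'across',d@[-a[1],a[0]])
# holder/cassette check in side: near top corner of holder
for s,w in((-.05,.018),(-.05,-.018),(.05,.018),(.05,-.018)):
    print(s,w,proj('side',[*(C+s*a+w*np.array([-a[1],a[0]])),.04]))
```

```text
[207.93819985 255.6997212 ]
0.033 [0.49148703 0.1732328  0.033     ] along -0.015438376422172218 across -0.022948874432162116
0.04 [0.48561968 0.18124347 0.04      ] along -0.023268397592691427 across -0.016842523809573535
0.045 [0.48142871 0.18696538 0.045     ] along -0.028861269857348035 across -0.012480844793438892
0.05 [0.47723774 0.19268729 0.05      ] along -0.03445414212200463 across -0.008119165777304128
0.055 [0.47304677 0.1984092  0.055     ] along -0.040047014386661285 across -0.0037574867611695033
-0.05 0.018 [204.92602755 259.36349251]
-0.05 -0.018 [218.51883663 250.62275662]
0.05 0.018 [172.47167161 240.89114876]
0.05 -0.018 [186.06003059 233.17739731]
```

The image puts the tips about 20 mm above the reported TCP, at z≈.053 over along=-37 mm, and the absence of force agrees. I go down slowly and let contact give the true tip offset.

```bash
python3 -m creep '0 0 0.1 0 0 0;0 0 0.2 0 0 0;0 0 0.2 0 0 0'|grep -E 'pos|force'
python3 -m creep '0 0 0.08 0 0 0;0 0 0.16 0 0 0;0 0 0.16 0 0 0'|grep -E 'pos|force'
python3 - <<'E'
from h import *
s=env.camera('side');row([*(C-.037*a),.03],A)
cv2.imwrite('pics/p3.png',cv2.resize(s[190:290,150:250],(500,500),interpolation=cv2.INTER_CUBIC))
E
```

```text
tcp_pos: [0.476, 0.2019, 0.0276]
ft_force: [-0.3, -0.3, 0.0]
tcp_pos: [0.4761, 0.2019, 0.0237]
ft_force: [-0.2, 0.4, 0.1]
t 4.6 tcp [0.4761 0.202  0.0238] row [ 0.02 -0.04 -0.25  0.   -0.   -0.04] f [-0.1  0.2  0.8]
```

View pics/p3.png

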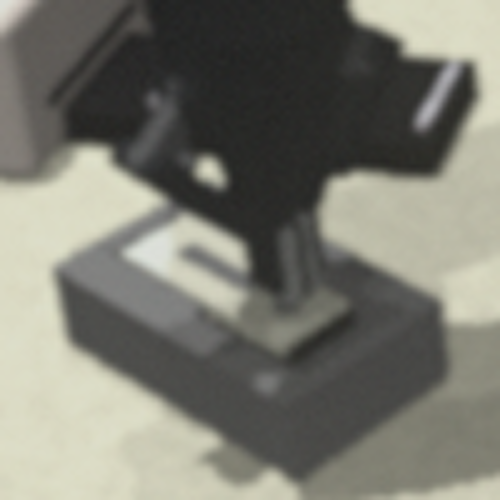

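The fingertips, at crop (290,310), are now almost on the cassette and still show no force. The offset is about 19 mm, roughly the grasp-point distance. I continue down in small steps and watch the force.

```bash
f(){ grep -E 'pos|force'; }
python3 -m creep '0 0 0.06 0 0 0;0 0 0.12 0 0 0;0 0 0.12 0 0 0'|f
python3 -m creep '0 0 0.06 0 0 0;0 0 0.12 0 0 0;0 0 0.12 0 0 0'|f
python3 -m creep '0 0 0.06 0 0 0;0 0 0.12 0 0 0;0 0 0.12 0 0 0'|f
```

```text
tcp_pos: [0.4762, 0.2019, 0.0208]
ft_force: [-0.3, 0.2, 0.4]
tcp_pos: [0.4761, 0.2019, 0.0178]
ft_force: [-0.3, 0.1, 0.0]
tcp_pos: [0.4761, 0.2019, 0.0148]
ft_force: [-0.1, -0.8, 0.8]
```

```bash
f(){ grep -E 'pos|force'; }
python3 -m creep '0 0 0.06 0 0 0;0 0 0.12 0 0 0;0 0 0.12 0 0 0'|f
python3 -m creep '0 0 0.06 0 0 0;0 0 0.12 0 0 0;0 0 0.12 0 0 0'|f
python3 - <<'E'
from h import *
s=env.camera('side')
cv2.imwrite('pics/p4.png',cv2.resize(s[190:290,150:250],(500,500),interpolation=cv2.INTER_CUBIC))
E
```

```text
tcp_pos: [0.4758, 0.2022, 0.0119]
ft_force: [-0.9, 1.4, 2.0]
tcp_pos: [0.476, 0.2021, 0.0088]
ft_force: [-1.8, 1.3, 1.9]
```

View pics/p4.png

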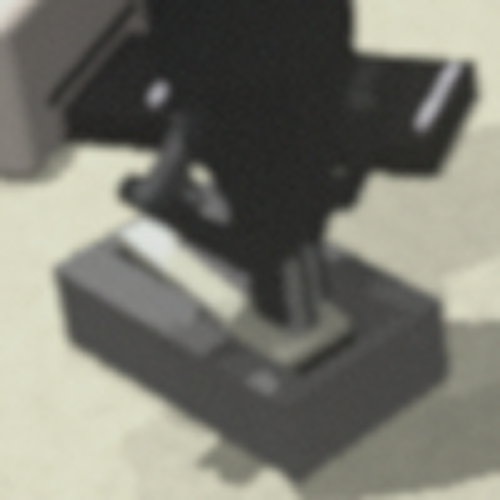

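The cassette has begun to tilt: its raised edge is at crop (130,235), with about 2 N on the tool. Contact came at TCP z≈.0135, so the tips are effectively about 26 mm above the reported TCP. I keep pressing until the force rises at the stop.

```bash
f(){ grep -E 'pos|force'; }
python3 -m creep '0 0 0.06 0 0 0;0 0 0.12 0 0 0;0 0 0.12 0 0 0'|f
python3 -m creep '0 0 0.04 0 0 0;0 0 0.08 0 0 0;0 0 0.08 0 0 0'|f
python3 -m creep '0 0 0.04 0 0 0;0 0 0.08 0 0 0;0 0 0.08 0 0 0'|f
```

```text
tcp_pos: [0.4761, 0.202, 0.0058]
ft_force: [-2.2, 1.6, 1.7]
tcp_pos: [0.4762, 0.202, 0.0038]
ft_force: [-1.8, 0.7, 2.0]
tcp_pos: [0.4763, 0.2021, 0.0025]
ft_force: [-4.2, 0.5, 9.1]
```

The force jumped to 9 N, so the rocker is at its stop. I retreat upwards and away towards the robot, then look.

```bash
python3 -m creep '0 0 -0.6 0 0 0;0 0.2 -2 0 0 0;0 2 -4 0 0 0;0 3 -5 0 0 0;0 4 -5 0 0 0' 0.7 40
python3 -m creep '0 0 0 0 0 0;0 0 0 0 0 0'
python3 - <<'E'
from h import *
s=env.camera('side');t=env.camera('top')
cv2.imwrite('pics/t5.png',t);cv2.imwrite('pics/s5.png',s)
cv2.imwrite('pics/p5.png',cv2.hconcat([cv2.resize(t[120:230,160:260],(400,440)),cv2.resize(s[190:290,140:240],(440,440))])[:,:800])
E
```

```text
time: 7.55
tcp_pos: [0.3812, 0.2313, 0.1307]
tcp_rot: [-0.601, 0.799, -0.001, 0.004]
ft_force: [0.5, 0.4, -0.4]
width: 0.701
time: 7.75
tcp_pos: [0.3808, 0.2296, 0.1273]
tcp_rot: [-0.602, 0.799, -0.0, 0.001]
ft_force: [1.8, 0.6, -0.4]
width: 0.698
```

View pics/p5.png

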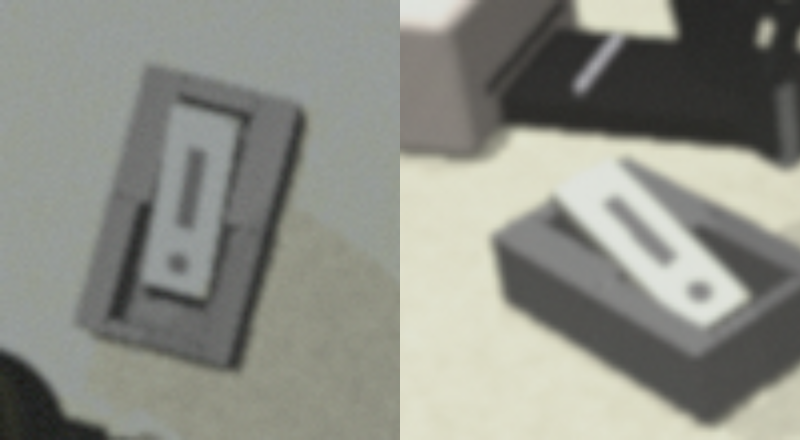

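The cassette stays tipped with the far end raised. Its corners are at crop (175,100), (238,110), (142,287) and (210,297) in the top view, and (555,195), (620,160), (705,328) and (750,297) in the side view. I triangulate them.

Run:
```python
from h import *
T=[(175,100),(238,110),(142,287),(210,297)];Sd=[(555,195),(620,160),(705,328),(750,297)]
def PM(n):
    i=env.camera_info(n);r=R.from_quat(i['orientation']).as_matrix().T;return i['mtx']@np.c_[r,-r@i['position']]
X=[]
for t,s in zip(T,Sd):
    t=np.array([160+t[0]/4,120+t[1]/4]);s=np.array([140+(s[0]-400)/4.4,190+s[1]/4.4])
    x=cv2.triangulatePoints(PM('top'),PM('side'),t.reshape(2,1),s.reshape(2,1)).ravel();x=x[:3]/x[3];X.append(x);print(np.round(x,4))
X=np.array(X);f=X[:2].mean(0);n=X[2:].mean(0);d=f-n
print('far',f,'near',n,'len',np.linalg.norm(d),'yaw',np.degrees(np.arctan2(d[1],d[0])),'tilt',np.degrees(np.arcsin(d[2]/np.linalg.norm(d))),'mid',(f+n)/2)
# plane-based yaw from top view only
for z in((.0585,.02),):
  ps=[ray('top',160+t[0]/4,120+t[1]/4,z[0] if k<2 else z[1]+0.001) for k,t in enumerate(T)]
  d=(ps[0]+ps[1]-ps[2]-ps[3])/2;print(np.linalg.norm(d),np.degrees(np.arctan2(d[1],d[0])),(sum(ps)/4),[np.linalg.norm(ps[0]-ps[1])])
p=env.state();print(proj('top',p['tcp_pos']),proj('side',p['tcp_pos']))
```

```text
[0.5586 0.1938 0.0581]
[0.5496 0.1594 0.0594]
[0.4655 0.2183 0.0259]
[0.4617 0.1838 0.0197]
far [0.55409177 0.1766123  0.0587576 ] near [0.46360766 0.20106114 0.02280317] len 0.10038844982792366 yaw -15.120273890206924 tilt 20.986809279564604 mid [0.50884972 0.18883672 0.04078039]
0.10275357726266811 -14.186290280757234 [0.51098515 0.19018115 0.03975   ] [np.float64(0.03311295042512627)]
[178.70122854 231.46865234] [240.2622751  234.02088053]
```

The triangulation agrees with the sizes given: length 100.4 mm, tilt about 21–24°, yaw about -15°, raised end at 58 mm. I move to hover above the grip point, tilted square to the cassette.

```bash
cat >> h.py <<'E'
A=np.radians(-15.);a=np.array([np.cos(A),np.sin(A)]);T=np.radians(22)
P=np.array([.5435,.180,.051]);D=np.r_[np.sin(T)*a,-np.cos(T)]
E
python3 - <<'E'
from h import *
row(P+(.0335-.06)*D,A,T); row([.381,.230,.127],A,T)
E
```

```text
t 7.85 tcp [0.3813 0.2292 0.1267] row [ 0.09 -6.38  2.05  4.39 -0.04 -0.22] f [-0.1  0.4  0.9]
t 7.85 tcp [0.3813 0.2292 0.1267] row [-0.03  0.02 -0.01  4.39 -0.04 -0.22] f [-0.1  0.4  0.9]
```

```bash
python3 -m creep '0 -1 0 1.5 0 0;0 -3 0 3 0 0;0 -5 0 4.4 0 -0.2;0.1 -6.4 0 4.4 0 -0.2;0.1 -6.4 0 4.4 0 -0.2' 0.7
python3 -m creep '0 0 0 0 0 0'|grep xx
python3 - <<'E'
from h import *
row(P+(.0335-.02)*D,A,T)
E
```

```text
time: 8.35
tcp_pos: [0.537, 0.1826, 0.1268]
tcp_rot: [-0.597, 0.778, -0.155, 0.115]
ft_force: [-1.0, 0.2, 0.7]
width: 0.701
t 8.45 tcp [0.5338 0.1824 0.126 ] row [-0.03  0.75  3.47  0.01 -0.07 -0.01] f [ 0.1 -0.5 -0.8]
```

```bash
python3 -m creep '0 0.4 1 0 0 0;0 0.75 2 0 0 0;0 0.75 3 0 0 0;0 0.75 3.5 0 0 0;0 0.75 3.5 0 0 0'
python3 -m creep '0 0 0 0 0 0;0 0 0 0 0 0'|grep -E 'force|pos'
python3 - <<'E'
from h import *
s=env.camera('side');row(P+.0335*D,A,T);print(proj('side',env.state()['tcp_pos']))
cv2.imwrite('pics/p6.png',cv2.resize(s[180:290,140:240],(600,600*11//10))[:600])
E
```

```text
time: 8.95
tcp_pos: [0.5473, 0.1772, 0.0367]
tcp_rot: [-0.597, 0.78, -0.152, 0.113]
ft_force: [0.0, 0.3, 0.0]
width: 0.705
tcp_pos: [0.5482, 0.1786, 0.0395]
ft_force: [0.2, -0.2, 0.1]
t 9.2 tcp [0.5482 0.1787 0.0396] row [-0.    0.01  0.85 -0.   -0.03 -0.01] f [-0.2 -0.6 -0. ]
[184.00086948 238.75185578]
```

View pics/p6.png

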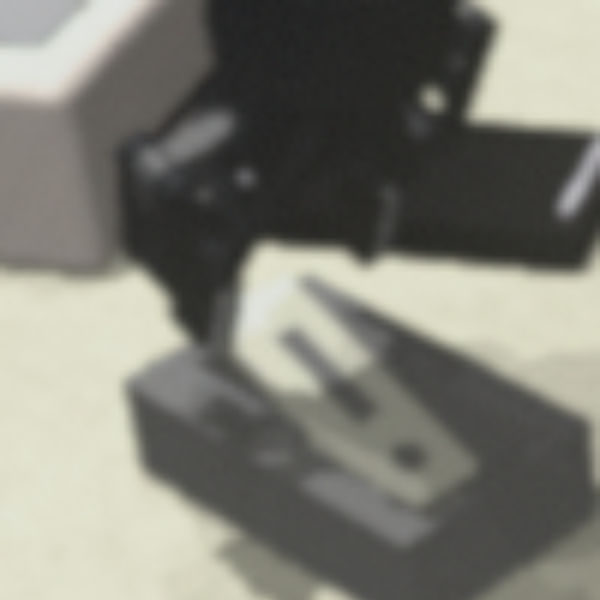

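The near fingertip is at crop (205,345), px (174,237.5). The far one is at crop (365,260), px (201,223). They straddle the raised end. I compare this with the expected projection and then descend in steps.

```bash
f(){ grep -E 'pos|force'; }
python3 - <<'E'
from h import *
x=R.from_quat(env.state()['tcp_rot']).as_matrix()[:,0];t=env.state()['tcp_pos']
for b in(.02,.026,.03): print(b,proj('side',t-b*D+.03*x),proj('side',t-b*D-.03*x))
E
python3 -m creep '0 0 0.2 0 0 0;0 0 0.4 0 0 0;0 0 0.4 0 0 0'|f
python3 -m creep '0 0 0.1 0 0 0;0 0 0.2 0 0 0;0 0 0.2 0 0 0'|f
python3 -m creep '0 0 0.08 0 0 0;0 0 0.15 0 0 0;0 0 0.15 0 0 0'|f
```

```text
0.02 [196.21601433 226.19094143] [173.56384952 239.31559638]
0.026 [196.6116042  224.31956757] [173.86556832 237.42204776]
0.03 [196.87741966 223.06210336] [174.06838192 236.14921556]
tcp_pos: [0.5518, 0.1777, 0.0295]
ft_force: [0.6, 0.4, -0.7]
tcp_pos: [0.5544, 0.178, 0.0265]
ft_force: [-0.9, -0.3, -0.6]
tcp_pos: [0.5561, 0.1779, 0.0241]
ft_force: [-0.6, 0.2, -0.5]
```

```bash
f(){ grep -E 'pos|force|width'; }
python3 -m creep '0 0 0 0 0 0;0 0 0 0 0 0;0 0 0 0 0 0;0 0 0 0 0 0;0 0 0 0 0 0' 0 50|f
python3 -m creep '0 0 0 0 0 0;0 0 0 0 0 0;0 0 0 0 0 0'|f
```

```text
tcp_pos: [0.556, 0.1779, 0.0243]
ft_force: [-1.3, 0.0, 1.4]
width: 0.401
tcp_pos: [0.556, 0.1779, 0.0243]
ft_force: [-0.4, 0.3, 1.2]
width: 0.399
```

The opening held at 0.40, about 34 mm, so the cassette is gripped. I lift it straight off along its own normal and then look.

```bash
f(){ grep -E 'pos|force|width'; }
python3 -m creep '0 0 -0.3 0 0 0;0 0 -0.7 0 0 0;0 0 -1.2 0 0 0;0 0 -1.8 0 0 0;0 0 -2.4 0 0 0'|f
python3 -m creep '0 0 -1 0 0 0;0 0 -2 0 0 0;0 0 -2.5 0 0 0;0 0 -2.5 0 0 0'|f
python3 - <<'E'
from h import *
s=env.camera('side');row([*(S+.036*b),.16],B,0)
cv2.imwrite('pics/p7.png',cv2.resize(s[130:290,120:280],(600,600)))
E
```

```text
tcp_pos: [0.5342, 0.1842, 0.0811]
ft_force: [0.0, 0.6, -0.3]
width: 0.402
tcp_pos: [0.5125, 0.1914, 0.1404]
ft_force: [0.6, -0.1, -0.4]
width: 0.401
t 11.85 tcp [0.5124 0.1909 0.1393] row [ 5.06 -5.65  1.39 -4.26 -1.13 -5.63] f [-0.1  0.3 -0.6]
```

View pics/p7.png

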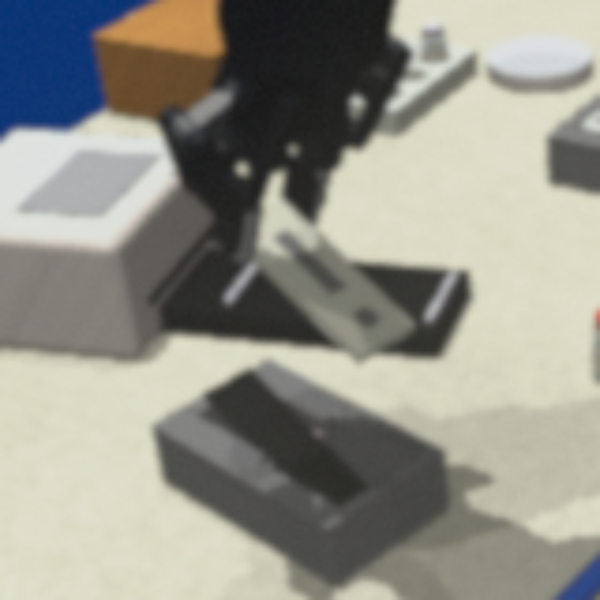

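The cassette is held at its raised end, with the lower end at crop (362,360) and (415,325), and it is clear of the holder. I now turn it level above the stage.

```bash
python3 - <<'E'
from h import *
row([*(S+.0373*b),.13],B,0)
E
python3 -m creep '1 -1.1 0.3 -0.9 -0.2 -1.1;2 -2.2 0.6 -1.7 -0.4 -2.2;3 -3.3 0.9 -2.6 -0.7 -3.4;4 -4.5 1.2 -3.4 -0.9 -4.5;5 -5.6 1.4 -4.26 -1.13 -5.63'|grep pos
python3 -m creep '0 0 0 0 0 0;0 0 0 0 0 0;0 0 0 0 0 0'|grep -E 'pos|width'
python3 - <<'E'
from h import *
row([*(S+.0373*b),.045],B,0)
E
```

```text
t 11.85 tcp [0.5124 0.1909 0.1393] row [ 5.03 -5.24  2.52 -4.26 -1.13 -5.63] f [-0.1  0.3 -0.6]
tcp_pos: [0.6044, 0.0534, 0.1538]
tcp_pos: [0.6038, 0.0541, 0.1532]
width: 0.404
t 12.65 tcp [0.6038 0.0541 0.1532] row [ 0.87 -0.21  4.38 -0.78 -0.34 -1.17] f [ 0.6 -0.  -1.2]
```

```bash
python3 -m creep '0.4 -0.1 0.8 -0.4 -0.1 -0.6;0.87 -0.2 1.6 -0.78 -0.34 -1.17;0.87 -0.2 2.6 -0.78 -0.34 -1.17;0.87 -0.2 3.6 -0.78 -0.34 -1.17;0.87 -0.2 4.2 -0.78 -0.34 -1.17'|grep pos
python3 -m creep '0 0 0 0 0 0;0 0 0 0 0 0'|grep -E 'pos|width|force'
python3 - <<'E'
from h import *
row([*(S+.0373*b),.01],B,0)
s=env.camera('side');t=env.camera('top')
cv2.imwrite('pics/s8.png',s);cv2.imwrite('pics/t8.png',t)
cv2.imwrite('pics/p8.png',cv2.hconcat([cv2.resize(t[80:190,240:330],(360,440)),cv2.resize(s[150:250,150:250],(440,440))]))
for z in(.066,): print([np.round(proj('side',[*(S+u*b+w*np.array([-b[1],b[0]])),z]),1) for u in(-.05,.05) for w in(-.018,.018)])
E
```

```text
tcp_pos: [0.6186, 0.0329, 0.0486]
tcp_pos: [0.6203, 0.032, 0.0512]
ft_force: [0.1, 0.1, 0.3]
width: 0.403
t 13.35 tcp [0.6203 0.032  0.0512] row [ 0.01  0.03  1.65 -0.02 -0.01  0.03] f [0.1 0.1 0.3]
[array([230.6, 189.3]), array([226.3, 196.6]), array([190.8, 186.4]), array([185.4, 193.5])]
```

View pics/p8.png

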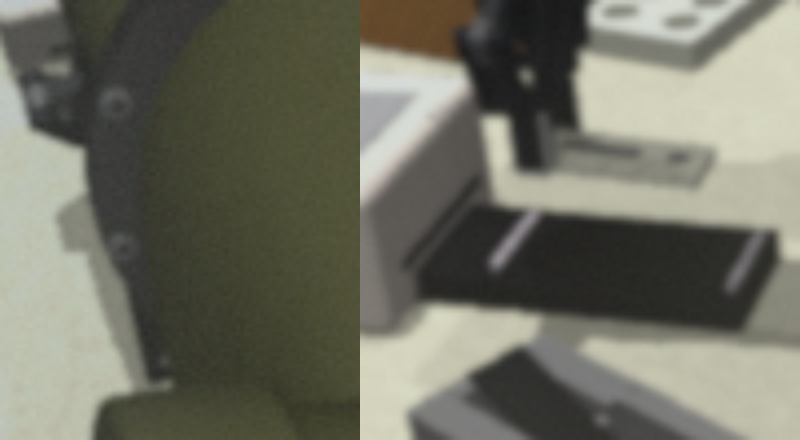

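The cassette is level over the stage, with its free end at side crop (715,150) and (700,178). The top view is blocked by the arm. I check where that end lies lengthwise and sideways.

Run:
```python
from h import *
w=np.array([-b[1],b[0]])
for z in(.076,.08,.084):
    for px in((230.7,184.1),(227.3,190.5)):
        d=ray('side',*px,z)[:2]-S;print(z,'along',round(d@b,4),'across',round(d@w,4))
# stage stops same view
for px in((150+(765-360)/4.4,150+235/4.4),(150+(730-360)/4.4,150+290/4.4),(150+(537-360)/4.4,150+212/4.4),(150+(495-360)/4.4,150+268/4.4)):
    d=ray('side',*px,.024)[:2]-S;print('stop along',round(d@b,4),'across',round(d@w,4))
```

```text
0.076 along -0.049 across -0.0253
0.076 along -0.0501 across 0.0069
0.08 along -0.0515 across -0.0179
0.08 along -0.0525 across 0.014
0.084 along -0.0539 across -0.0105
0.084 along -0.055 across 0.0211
stop along -0.0731 across -0.0267
stop along -0.0695 across 0.0323
stop along 0.0629 across -0.0328
stop along 0.0634 across 0.0297
```

The end is at about -0.052 along the stage and centred across it, well inside the stops at -0.071 and +0.063 in this same view. I lower until contact.

```bash
f(){ grep -E 'pos|force'; }
python3 -m creep '0 0 0.4 0 0 0;0 0 0.8 0 0 0;0 0 1.2 0 0 0;0 0 1.6 0 0 0;0 0 1.6 0 0 0'|f
python3 -m creep '0 0 0.1 0 0 0;0 0 0.2 0 0 0;0 0 0.2 0 0 0'|f
python3 -m creep '0 0 0.06 0 0 0;0 0 0.12 0 0 0;0 0 0.12 0 0 0'|f
python3 -m creep '0 0 0.05 0 0 0;0 0 0.1 0 0 0;0 0 0.1 0 0 0'|f
```

```text
tcp_pos: [0.6192, 0.0306, 0.0086]
ft_force: [0.2, -0.2, 0.2]
tcp_pos: [0.6205, 0.0307, 0.0055]
ft_force: [-0.3, -0.8, -0.6]
tcp_pos: [0.6204, 0.0307, 0.0025]
ft_force: [-0.5, 0.1, -0.2]
tcp_pos: [0.6203, 0.0307, -0.0001]
ft_force: [-0.1, -0.2, -0.0]
```

```bash
f(){ grep -E 'pos|force'; }
python3 -m creep '0 0 0.04 0 0 0;0 0 0.08 0 0 0;0 0 0.08 0 0 0'|f
python3 -m creep '0 0 0.03 0 0 0;0 0 0.06 0 0 0;0 0 0.06 0 0 0'|f
python3 -m creep '0 0 0.03 0 0 0;0 0 0.06 0 0 0;0 0 0.06 0 0 0'|f
```

```text
tcp_pos: [0.6204, 0.0307, -0.0021]
ft_force: [0.2, 0.7, 0.2]
tcp_pos: [0.6206, 0.0307, -0.0034]
ft_force: [0.1, -0.5, -0.4]
tcp_pos: [0.6207, 0.0308, -0.0048]
ft_force: [0.6, -0.3, 3.5]
```

Contact came at -0.0048, where predicted, with 3.5 N. I let go and withdraw.

```bash
f(){ grep -E 'pos|force|width'; }
python3 -m creep '0 0 0 0 0 0;0 0 0 0 0 0;0 0 0 0 0 0;0 0 0 0 0 0;0 0 0 0 0 0' 0.65|f
python3 -m creep '0 0 -0.5 0 0 0;0 0 -1.5 0 0 0;0 0 -3 0 0 0;0 0 -5 0 0 0;0 0 -6 0 0 0'|f
python3 -m creep '-2 0 -1 0 0 0;-4 0 -1 0 0 0;-6 0 -1 0 0 0;-8 0 -1 0 0 0;-8 0 -1 0 0 0'|f
python3 - <<'E'
from h import *
s=env.camera('side');t=env.camera('top')
cv2.imwrite('pics/t9.png',t);cv2.imwrite('pics/s9.png',s)
cv2.imwrite('pics/p9.png',cv2.hconcat([cv2.resize(t[70:200,170:320],(450,390)),cv2.resize(s[160:290,140:256],(348,390))]))
E
```

```text
tcp_pos: [0.6204, 0.0307, -0.005]
ft_force: [0.1, 0.1, -1.2]
width: 0.646
tcp_pos: [0.6218, 0.0312, 0.1504]
ft_force: [1.7, 1.4, 1.0]
width: 0.651
tcp_pos: [0.5703, 0.2346, 0.1714]
ft_force: [-0.1, 0.5, 0.2]
width: 0.65
```

View pics/p9.png

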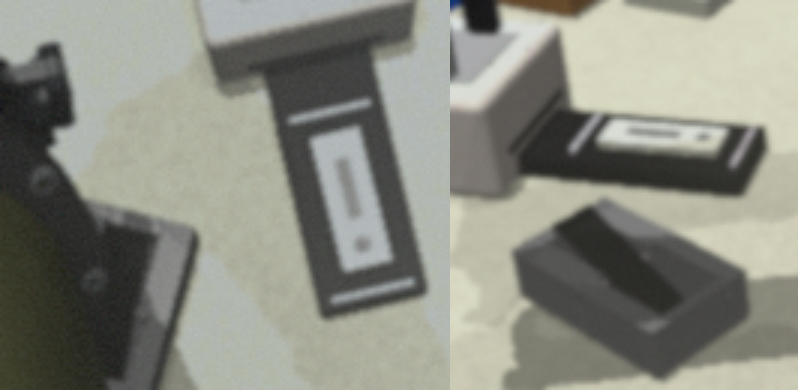

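The cassette lies flat with its window up, at top crop (352,198), between the stops at (330,110) and (372,291) and parallel to the stage. The robot is clear of everything. I make a numeric check and hand in.

Run:
```python
from h import *
g=cv2.cvtColor(cv2.imread('pics/t9.png'),cv2.COLOR_BGR2GRAY)
m=np.zeros_like(g);cv2.fillPoly(m,[np.array([(269,113),(293,108),(306,159),(283,164)])],255)
c=max(cv2.findContours(((g>100)&(m>0)).astype(np.uint8),cv2.RETR_EXTERNAL,cv2.CHAIN_APPROX_NONE)[0],key=cv2.contourArea)
q=np.array([ray('top',*p,.028)[:2] for p in c.reshape(-1,2)],np.float32)*1000
r=cv2.minAreaRect(q);d=np.array(r[0])/1000-S;print(r,'along',d@b,'across',d@[-b[1],b[0]],env.state()['time'])
env.job_done()
```

```text
((583.8821411132812, 23.109302520751953), (102.90773010253906, 39.17042541503906), 13.270909309387207) along 0.0004202832097951418 across 0.00011489734208095314 17.35
the job is handed in; nothing more can be done
```

The long cassette is on the reader's loading stage, flat and window up, and I handed the job in at about 17.4 s of the 46 s allowed. I pressed its well end until the rocker reached its stop (about 9 N). I then gripped the raised end, lifted it out, set it down until it touched (3.5 N), let go and backed away.

- **Final position:** in the last top view the cassette is about 0.5 mm from the stage centre. It is turned 13.3° against the stage's 13.4°, between the two end stops with nothing touching it.
- **Short cassette:** I never went near the short cassette or the orange look-alike. I did not look at them again at the end.
- **What disagreed:** the fingertips appeared and made contact about 20–26 mm higher than the reported TCP. I allowed for this from the images and the contact forces, and the set-down contact came at the height that predicted. The side view put the stage's mid-point about 4 mm towards the robot compared with the top view, well within the space between the stops.

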